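# Open the address printer and load its ink cartridge

## Robot

A 7-joint arm with a two-finger parallel gripper is mounted at the origin on the work surface. World frame = base frame: x ahead of the robot, y to its left, z up, the work surface at z = 0. Lengths are in mm, angles in rad, forces in N, time in s.
With the tool pointing down it reaches from about 400 to 875 mm from the base axis. Payload 4.4 kg.
Tool frame: the origin (TCP) lies at the very end of the fingers, on their centre line; the grasp point (between the pads) lies 19 mm behind it; z points along the fingers, y is the direction in which the jaws open and shut (so a half turn about z gives the same grasp; the last joint's range is limited). The gripper opens to 85 mm and grips with 20 to 120 N. Pads are 22 mm wide; open, the fingers measure 114 mm over their backs; the gripper's body (76 mm by 85 mm) begins 54 mm behind the grasp point. The pads swing forward as they close: fully open they stand 13 mm farther back than shut.
Start: joints at [-1.249, 0.628, 0.038, 1.517, -0.027, 0.996, -0.02], TCP at [245.777, 601.757, 231.313] pointing down, gripper open.
Joint ranges: [-3.06, 3.06], [-0.37, 2.12], [-1.25, 1.32], [0.18, 2.47], [-1.1, 4.24], [0.23, 1.98], [-2.94, 2.94]. Speed limits (rad/s): [2.57, 2.57, 3.14, 3.14, 3.14, 3.14, 3.14].

## Interface

Orientations are given as [roll, pitch, yaw] about the fixed x, y, z axes, in that order (R = Rz(yaw) Ry(pitch) Rx(roll)).
In Python, from cell import ctrl, eyes gives the robot as it stands.
- The arm moves only by the tool move_arm, never from a script. Its argument "increments" is a list of rows, each a list of 6 numbers: the shift along the tool's x, y, z in cm, then the turn, a rotation vector about the tool's x, y, z in degrees. In form: [[x, y, z, wx, wy, wz], ...]. A call has 1 to 20 rows; each row is the pose to reach, as a shift and turn from the pose commanded when the call began, along the tool's axes at that moment; what a row does not reach only later rows make up. A row lasts 1/10 s, in which the tool goes at most 50 mm and 8.59 degrees, less where a joint would pass 70% of its speed; a pose out of reach is approached as far as the arm can. A call with a gripper value outside its range is refused whole. "grip" is the opening, from -1 (shut) to 1 (fully open), set as the call begins (left out, the last holds). The fingers move at their own pace and stop on an object; the grip force is fixed at half the most. Time passes only in rows, so rows that repeat a pose let the fingers close. It gives the time, the measured TCP pose, the force and the opening at its end, in the units of the state.
- ctrl.read_state(): the state, without advancing time (a new reading comes with each control period).
- eyes.get_image(name): name is "scene" or "top" or "wrist"; returns the picture (480x640x3 uint8, red, green, blue); there is no depth.
- eyes.calibration(name): a dict with "fx", "fy", "cx", "cy" (pixels), "pose" (4x4, takes a point from camera to world coordinates); the wrist camera has in their place "tool_from_camera" (4x4, takes a point from camera to tool coordinates, whose origin is the TCP and whose axes are the flange's). Camera axes: x right, y up, looking along -z (the intrinsics and any distortion apply to the point x, -y, -z); pixel columns grow to the right and rows downward; lengths in mm; the calibration is good to about 2 mm. A picture is of the moment at which its call begins: read the wrist's pose just before it. calibration takes no time and is no camera call.
- ctrl.finish_job(): hands the job in, once; it reports no verdict.
The state is a dict: "clock": time; "qpos": joint angles; "qd": joint speeds; "tau": joint torques, N m; "eef_pos": TCP position; "tool_rot": TCP orientation; "force": force on the tool from outside, world axes, zero at the start; "torque": the same for the moment, N m; "width": finger opening in mm.
Only numpy, scipy, OpenCV 4.12 (cv2) and the standard library are available. Lean on these libraries where they do the work, as an engineer would, in place of code of your own. Each camera call takes 0.05 s, during which the arm holds its last target. There are 200 camera calls.

## Task

Push the address printer's hinged top cover up past its balance point, smoothly and without flinging or dropping it, so that it rests back on its stay by itself. Then take the ink cartridge and lower it into the pocket of the carriage inside, feeling sideways for the pocket with a light touch, until it stands fully home; let go of it and leave the cover open. Be gentle with the printer and leave the other things on the bench where they are.

Things in the scene. Friction and masses are not known exactly. Their poses are not given: they have to be found in the camera images.
- machine: address printer fixed to the bench, a white tub with grey side panels: 180 deep (its x) x 260 wide (its y) x 100 tall, walls 6, open under the cover. Origin at the centre of its underside; +x points from the front (lip side) to the hinge side. Inside is the carriage, a grey plate 130 (x) x 150 (y), top face 75 above the bench, with one rectangular pocket in its middle.
- cover (a joint): angle of the black top cover: 0 shut, grows as it opens, stay (end stop) at 2.0 rad. 0.4 to 0.8 kg (varies). No latch or spring, slightly damped hinge: let go too early, it falls shut. A unit of unknown weight hangs under it (50 x 140 x 14, 45 to 95 from the hinge), so it balances somewhere between 1.55 and 1.62 rad; past that it goes over to the stay by itself.
- cover_lip (a point): on the cover, 195 from the hinge: middle of its front bend, at the plate's underside (plate 260 wide, 6 thick), 15 in front of the tub, 100.5 above the bench when shut. From here the lip, 100 wide, flares out and up at 45 degrees for 26, 6 thick: a fingertip tilted about 40 degrees can push under it. x towards the hinge, z out of the cover's top.
- cover_hinge (a point): middle of the hinge line: 90 behind the printer's centre, 100.5 above the bench. The cover turns about the printer's y axis.
- pocket (a point): fixed in the printer, at its centre, level with the carriage's top face. The pocket (60 x by 33 y, 2 chamfer, 22 deep) is centred here in x, but the carriage stands anywhere within 20 either way along y, unreported: find it by eye or feel. 8 N shifts it along y. Pressed down it yields from 3 N, 0.6 N more per mm, to a hard stop at 8 mm.
- cartridge (a point): centre, 33 above the underside, of the black ink cartridge: upright loose block 56 (x) x 30 (y) x 66 tall, 0.14 kg (varies), lowest 6 mm narrower by 1 all round, copper strip at one end; left or right of the printer. In the pocket its x lies along the printer's x, either way round; home, its centre is 11 above pocket. Grip across the 30 near the top: 44 stays above the carriage.
- tin: steel tin of strap seals, 60 dia x 70 tall, loose; it may stand on either side. Bystander; origin at the centre of its underside.
- mug: white mug, 80 dia x 90 tall, loose. Bystander; origin at the centre of its underside.
- tape: tape roll lying flat, 100 dia x 48 tall, loose. Bystander; origin at the centre of its underside.
- stapler: stapler, 140 long x 36 x 48 tall, loose. Bystander; origin at the centre of its underside.
- stamp: wooden hand stamp, 40 dia x 82 tall, loose. Bystander; origin at the centre of its underside.
- driver: screwdriver lying on the bench, loose. Bystander; origin at the centre of its underside.
- carton: small cardboard carton, 110 x 90 x 70 tall, loose. Bystander; origin at the centre of its underside.
- ink: the same cartridge; origin at the centre of its underside.
Things that resemble listed ones, but are neither listed nor needed, are in the scene too. Of the things that look like the ink, the smallest one is meant.

How it is judged (in metres and radians):
On the way, in this order (a step that is already met when the one before it is completed fails the run):
1. the cover stands open on its stay by itself, untouched (value of joint cover above 1.9 rad and contact force between each of the arm, the fingers and machine below 0.2 N), for 0.3 s.
2. the cartridge is home in the pocket with the cover still open (z of cartridge in the frame of pocket between 0 and 0.0135 m and y of cartridge in the frame of pocket between -0.025 and 0.025 m and x of cartridge in the frame of pocket between -0.005 and 0.005 m and angle between cartridge's own z axis and vertical below 0.08 rad and value of joint cover above 1.9 rad), for 0.2 s.
At the end, for the whole second after the job is handed in: The cover rests open on its stay (above 1.9 rad); the cartridge stands upright (within 0.08 rad) in the carriage's pocket, home to within 2.5 mm, released and at rest (all of step 2 and linear speed of ink below 0.02 m/s); the robot touches nothing.
It fails at once if the printer, its cover or its carriage is pushed with more than 25 N, by the robot or through the cartridge (contact force between any of the arm, the fingers, ink and machine above 25 N).
It fails at once if the cover is flung open or dropped shut (faster than 2.5 rad/s) (velocity of joint cover above 2.5 rad/s or velocity of joint cover below -2.5 rad/s).
It fails at once if a bystander is moved by more than 30 mm (distance of any of tin, mug, tape, stapler, stamp, driver, carton from where it was at the start of the episode above 0.03 m).
It also fails if it takes over 72 s, if anything falls off the work surface, if the arm or the gripper's body presses on something with over 40 N, if the wrist force passes 120 N, or if a joint passes its speed limit or range.

## Working session

There is one attempt and no reset: what is moved stays moved. The work goes in short steps, Python scripts to look and compute and a tool call to move; the robot and the scene stay as the last step left them, time stands still between calls to the robot, and variables do not carry over. Pictures are saved under pics/ and viewed, about 8 in all and at most 12, crops included, and the job is handed in when it is done.

Besides the shell and the picture viewer there is one more tool, called after "Emit:" by a JSON object that holds its "name" and its "arguments". move_arm: Moves the arm, as the interface text tells. Its arguments: {"type":"object","properties":{"increments":{"type":"array","items":{"type":"array","items":{"type":"number"}}},"grip":{"type":"number"}},"required":["increments"]}

```bash
ls; mkdir -p pics
python3 - <<'E'
from cell import ctrl, eyes
import cv2, numpy as np
np.set_printoptions(precision=4,suppress=True)
for n in ("scene","top"):
    im=eyes.get_image(n); cv2.imwrite(f"pics/{n}0.png",im[:,:,::-1]); print(n,eyes.calibration(n))
print(eyes.calibration("wrist")); print(ctrl.read_state())
E
```

```text
pics
scene {'fx': 518.6562560787055, 'fy': 518.6562560787055, 'cx': 317.7145801197359, 'cy': 238.35941586545096, 'pose': array([[  -0.6294,   -0.5613,    0.5374, 1121.4489],
       [   0.777 ,   -0.4433,    0.4469,  512.1708],
       [  -0.0126,    0.6988,    0.7152,  876.1881],
       [   0.    ,    0.    ,    0.    ,    1.    ]])}
top {'fx': 505.0594677235667, 'fy': 505.0594677235667, 'cx': 320.53513599118725, 'cy': 239.35153679572645, 'pose': array([[   0.0357,    0.9729,   -0.2284,  258.0782],
       [  -0.9994,    0.035 ,   -0.0072,   23.707 ],
       [   0.001 ,    0.2285,    0.9736, 1356.6092],
       [   0.    ,    0.    ,    0.    ,    1.    ]])}
{'fx': 392.2507773813785, 'fy': 392.2507773813785, 'cx': 318.55609486001066, 'cy': 240.30250526036318, 'tool_from_camera': array([[   0.0003,    0.9615,    0.2747,   68.808 ],
       [   1.    ,   -0.0001,   -0.0006,    0.4029],
       [  -0.0006,    0.2747,   -0.9615, -143.1018],
       [   0.    ,    0.    ,    0.    ,    1.    ]])}
{'clock': 0.1, 'qpos': array([-1.2488,  0.6293,  0.0384,  1.5183, -0.027 ,  0.9963, -0.02  ]), 'qd': array([-0.0004, -0.0015, -0.001 , -0.0024, -0.0004,  0.0009,  0.    ]), 'tau': array([  0.0039, -56.4542,   1.231 , -19.3973,   0.0113,   0.0055,
        -0.    ]), 'eef_pos': array([245.5592, 601.2379, 230.4837]), 'tool_rot': array([-3.1399,  0.    ,  2.7538]), 'force': array([-0.6658, -0.9368, -0.404 ]), 'torque': array([ 0.0631, -0.0237, -0.0435]), 'width': 85.50915960830899}
```

View pics/top0.png

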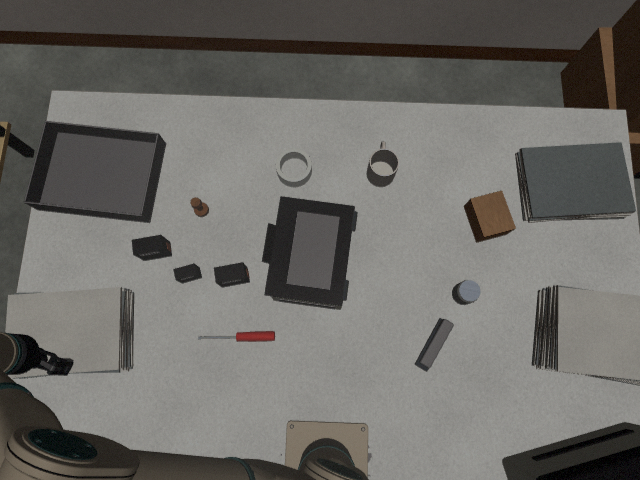

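View pics/scene0.png

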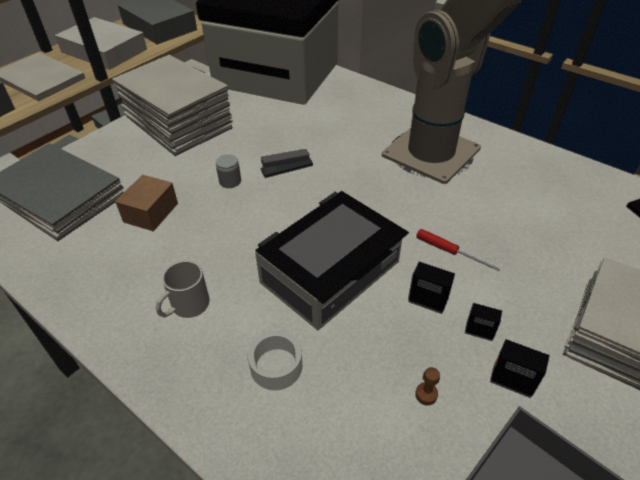

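```bash
cat > h.py <<'E'
import numpy as np, cv2
from scipy.spatial.transform import Rotation as Ro
from cell import ctrl, eyes
np.set_printoptions(precision=2,suppress=True)
def ray(cal,uv,T=None):
    T=cal["pose"] if T is None else T
    uv=np.atleast_2d(uv).astype(float)
    d=np.c_[(uv[:,0]-cal["cx"])/cal["fx"],-(uv[:,1]-cal["cy"])/cal["fy"],-np.ones(len(uv))]
    return T[:3,3], d@T[:3,:3].T
def onz(cal,uv,z,T=None):
    o,d=ray(cal,uv,T); return o+d*((z-o[2])/d[:,2])[:,None]
def proj(cal,P,T=None):
    T=cal["pose"] if T is None else T
    p=(np.atleast_2d(P)-T[:3,3])@T[:3,:3]
    return np.c_[cal["cx"]+cal["fx"]*p[:,0]/-p[:,2], cal["cy"]-cal["fy"]*p[:,1]/-p[:,2]]
def wristT(s):
    T=np.eye(4); T[:3,:3]=Ro.from_euler("xyz",s["tool_rot"]).as_matrix(); T[:3,3]=s["eef_pos"]
    return T@eyes.calibration("wrist")["tool_from_camera"]
E
python3 - <<'E'
from h import *
a=cv2.imread("pics/top0.png"); b=cv2.imread("pics/scene0.png")
c1=cv2.resize(np.clip(a[185:320,165:365].astype(float)*2.2,0,255).astype(np.uint8),None,fx=4,fy=4,interpolation=cv2.INTER_CUBIC)
cv2.imwrite("pics/c1.png",c1)
c2=cv2.resize(np.clip(b[185:365,250:540].astype(float)*2.2,0,255).astype(np.uint8),None,fx=2.7,fy=2.7,interpolation=cv2.INTER_CUBIC)
cv2.imwrite("pics/c2.png",c2)
ct=eyes.calibration("top")
m=((a.max(2)<60)*255).astype(np.uint8)
cs,_=cv2.findContours(m,cv2.RETR_EXTERNAL,cv2.CHAIN_APPROX_NONE)
for c in cs:
    if cv2.contourArea(c)>100:
        x,y,w,h=cv2.boundingRect(c)
        if 120<x<370 and 180<y<320: print(x,y,w,h,cv2.contourArea(c),cv2.minAreaRect(c))
E
```

```text
174 264 28 19 335.5 ((187.14707946777344, 273.0882263183594), (15.279744148254395, 25.46624183654785), 75.96376037597656)
214 263 36 24 582.0 ((231.2905731201172, 274.3830261230469), (20.148880004882812, 32.987648010253906), 79.3803482055664)
132 235 40 25 716.5 ((151.14865112304688, 247.39190673828125), (22.193862915039062, 37.64736557006836), 80.53767395019531)
262 197 95 112 7966.0 ((307.39959716796875, 251.7603302001953), (88.3833999633789, 103.49742889404297), 7.523819446563721)
```

View pics/c1.png

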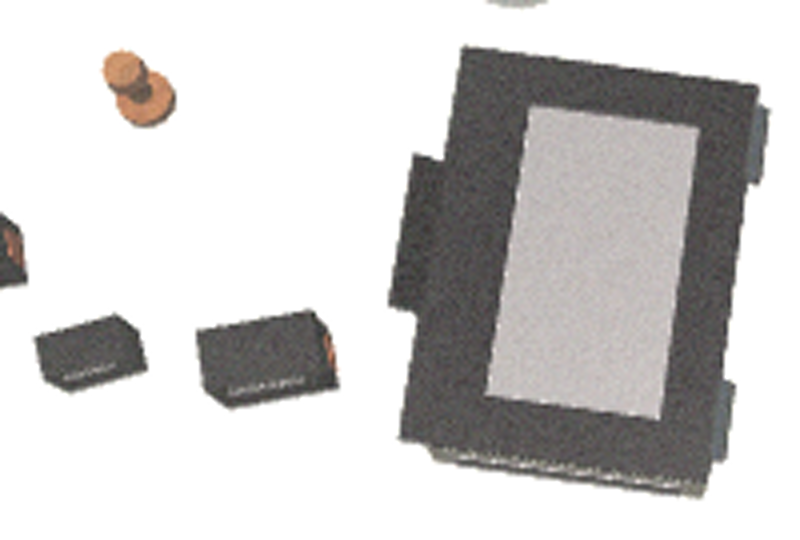

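View pics/c2.png

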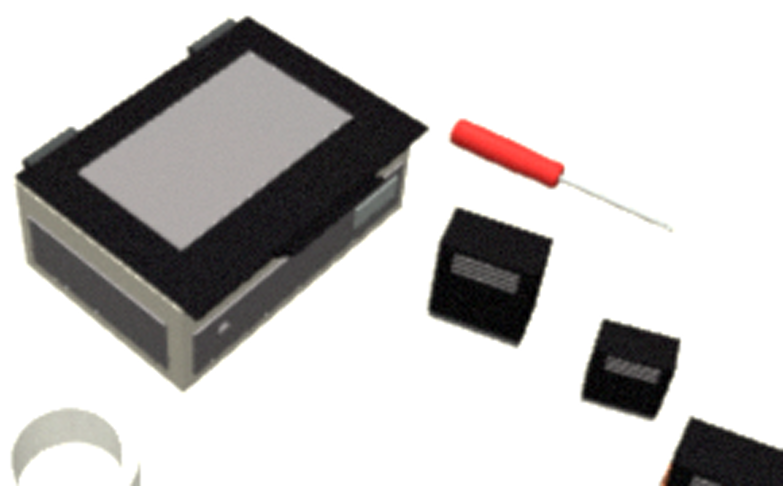

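Run:
```python
from h import *
ct=eyes.calibration("top"); cs=eyes.calibration("scene")
f=lambda L:np.array([[165+(x+.5)/4-.5,185+(y+.5)/4-.5] for x,y in L])
g=lambda L:np.array([[250+(x+.5)/2.7-.5,185+(y+.5)/2.7-.5] for x,y in L])
C=onz(ct,f([(463,46),(757,87),(707,484),(401,440)]),106.5)
print("cover FT,HT,HB,FB\n",C,[np.linalg.norm(C[i]-C[(i+1)%4]) for i in range(4)])
S=onz(cs,g([(427,128),(250,16),(18,178),(190,317)]),106.5)
print("scene (robot front),(robot hinge),(far hinge),(far front)\n",S)
K=onz(ct,f([(35,337),(115,315),(43,380)]),66); print("cart top",K, np.linalg.norm(K[1]-K[0]),np.linalg.norm(K[2]-K[0]),(K[1]+K[2])/2)
K=onz(ct,f([(140,330),(147,370),(70,392)]),0); print("cart bot",K,np.linalg.norm(K[1]-K[0]),np.linalg.norm(K[2]-K[1]),(K[0]+K[2])/2)
K=onz(cs,g([(607,320),(680,342),(664,378),(588,358)]),66); print("scene cart top",K,K.mean(0))
L=onz(ct,f([(415,154),(390,304)]),119); print("lip tip",L)
```

```text
cover FT,HT,HB,FB
 [[662.68 141.13 106.5 ]
 [641.8  -50.01 106.5 ]
 [385.35 -24.46 106.5 ]
 [405.72 165.75 106.5 ]] [np.float64(192.27941902367112), np.float64(257.72579466577236), np.float64(191.29158971888285), np.float64(258.13095194727373)]
scene (robot front),(robot hinge),(far hinge),(far front)
 [[411.89 167.69 106.5 ]
 [390.21 -20.64 106.5 ]
 [647.44 -44.81 106.5 ]
 [668.66 138.47 106.5 ]]
cart top [[468.67 411.08  66.  ]
 [484.95 360.7   66.  ]
 [440.89 403.06  66.  ]] 52.9409351121463 28.92029931891186 [462.92 381.88  66.  ]
cart bot [[486.82 359.96   0.  ]
 [459.57 352.74   0.  ]
 [442.73 403.4    0.  ]] 28.18884875046034 53.384463725678195 [464.78 381.68   0.  ]
scene cart top [[460.85 354.8   66.  ]
 [446.49 404.05  66.  ]
 [481.84 408.8   66.  ]
 [499.24 359.84  66.  ]] [472.11 381.87  66.  ]
lip tip [[585.86 166.5  119.  ]
 [488.72 176.34 119.  ]]
```

```bash
cat >> h.py <<'E'
YAW=-1.670; X=np.array([np.cos(YAW),np.sin(YAW),0]); Y=np.array([-X[1],X[0],0]); Z=np.array([0,0,1.])
CEN=np.array([526,51.6,0]); HINGE=CEN+90*X+100.5*Z
def cage(th,phi,w=45,s=8,gap=0):
    "front finger face 'gap' mm before the bend; th rad, phi deg"
    p=np.radians(phi); t=np.sin(p)*X-np.cos(p)*Z; n=np.cos(p)*X+np.sin(p)*Z
    b=HINGE+195*(-np.cos(th)*X+np.sin(th)*Z)
    y=-n; R=np.c_[np.cross(y,t),y,t]
    return b+s*t+(w/2-gap)*n, R
def phi(th): return 42*(1-np.degrees(th)/90)
def inc(targets):
    s=ctrl.read_state(); R0=Ro.from_euler("xyz",s["tool_rot"]); p0=s["eef_pos"]
    print("t %.2f"%s["clock"],p0,s["tool_rot"],"F",s["force"],"w %.1f"%s["width"])
    for p,R in targets:
        a=R0.as_matrix().T@(p-p0)/10; r=(R0.inv()*Ro.from_matrix(R)).as_rotvec(degrees=True)
        print([round(float(v),2) for v in a]+[round(float(v),1) for v in r])
E
python3 -c "
from h import *
inc([cage(0,42,s=-70,gap=8)]); print(cage(0,42,s=-70,gap=8))"
```

```text
t 0.10 [245.56 601.24 230.48] [-3.14  0.    2.75] F [-0.67 -0.94 -0.4 ] w 85.5
[-42.73, -26.74, 6.87, 41.6, -6.1, -15.8]
(array([539.97, 191.97, 162.22]), array([[-1.  ,  0.07, -0.07],
       [ 0.1 ,  0.74, -0.67],
       [-0.  , -0.67, -0.74]]))
```

Emit:
{"name": "move_arm", "arguments": {"increments": [[-4,-2.5,0,4,-0.6,-1.6],[-8,-5,0,8,-1.2,-3.2],[-12,-7.5,0,12,-1.8,-4.8],[-16,-10,0.5,16,-2.4,-6.4],[-20,-12.5,1,20,-3,-8],[-24,-15,2,24,-3.6,-9.4],[-28,-17.5,3,28,-4.2,-11],[-32,-20,4,32,-4.8,-12.5],[-36,-22.5,5,36,-5.4,-14],[-40,-25,6,39,-5.8,-15],[-42.73,-26.74,6.87,41.6,-6.1,-15.8],[-42.73,-26.74,6.87,41.6,-6.1,-15.8],[-42.73,-26.74,6.87,41.6,-6.1,-15.8],[-42.73,-26.74,6.87,41.6,-6.1,-15.8]], "grip": 0.06}}

```text
clock: 1.5
eef_pos: [539.6, 194.2, 162.5]
tool_rot: [-2.412, 0.0, 3.044]
force: [0.5, 0.7, 0.2]
width: 45.4
```

Run:
```python
from h import *
inc([cage(0,42,s=-70,gap=8),cage(0,42,s=8,gap=8)])
s=ctrl.read_state(); T=wristT(s); im=eyes.get_image("wrist")[:,:,::-1].copy()
cw=eyes.calibration("wrist")
b=HINGE-195*X
for P in [b-50*Y,b,b+50*Y,b-18.4*X+18.4*Z,b-130*Y,b+130*Y]:
    u=proj(cw,P,T)[0]; print(u)
    if (abs(u)<1e4).all(): cv2.circle(im,tuple(int(round(v)) for v in u),4,(0,0,255),1)
cv2.imwrite("pics/w1.png",np.clip(im*1.8,0,255).astype(np.uint8))
```

```text
t 1.50 [539.61 194.25 162.46] [-2.41  0.    3.04] F [0.46 0.71 0.24] w 45.4
[-0.06, -0.15, 0.17, 0.2, 0.1, 0.1]
[-0.05, -0.18, 7.97, 0.2, 0.1, 0.1]
[342.48 165.16]
[340.87 253.33]
[339.45 331.33]
[346.53 269.  ]
[345.55  -2.66]
[337.48 438.97]
```

View pics/w1.png

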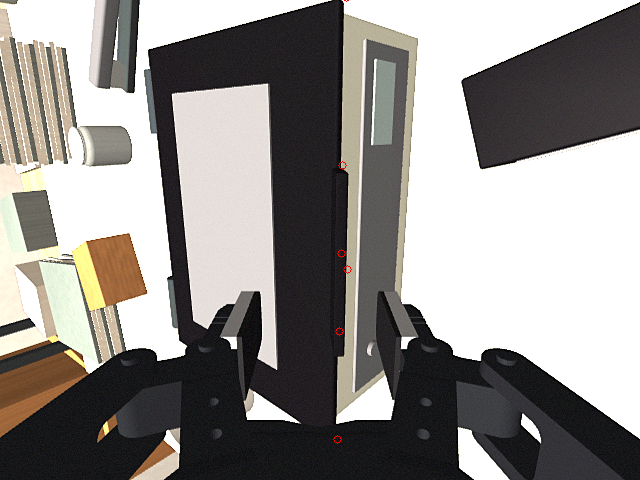

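Emit:
{"name": "move_arm", "arguments": {"increments": [[0,0,1.5,0,0,0],[0,-0.1,3,0,0,0],[0,-0.2,4.5,0,0,0],[0,-0.2,6,0,0,0],[0,-0.2,7,0,0,0],[0,-0.2,8,0,0,0],[0,-0.2,8,0,0,0]]}}

```text
clock: 2.25
eef_pos: [534.3, 137.4, 104.0]
tool_rot: [-2.409, -0.0, 3.043]
force: [-0.6, -0.1, -0.0]
width: 45.2
```

Run:
```python
from h import *
inc([cage(0,42,gap=8)]+[cage(a,phi(a)) for a in (0,.03,.06,.09,.12,.15,.18,.21,.24,.27,.3)])
im=eyes.get_image("wrist")[:,:,::-1]
cv2.imwrite("pics/w2.png",np.clip(im*1.8,0,255).astype(np.uint8))
```

```text
t 2.25 [534.27 137.37 104.03] [-2.41 -0.    3.04] F [-0.58 -0.11 -0.02] w 45.2
[-0.03, 0.19, -0.2, 0.0, -0.0, 0.0]
[-0.03, -0.61, -0.2, 0.0, -0.0, 0.0]
[-0.03, -1.0, -0.6, -0.8, -0.0, 0.0]
[-0.03, -1.4, -0.98, -1.6, -0.0, 0.0]
[-0.03, -1.81, -1.35, -2.4, -0.0, 0.0]
[-0.03, -2.23, -1.72, -3.2, -0.0, 0.0]
[-0.03, -2.66, -2.06, -4.0, -0.0, 0.0]
[-0.03, -3.11, -2.4, -4.8, -0.0, 0.0]
[-0.03, -3.56, -2.72, -5.6, -0.0, 0.0]
[-0.03, -4.03, -3.02, -6.4, -0.0, 0.0]
[-0.03, -4.5, -3.32, -7.2, -0.0, 0.0]
[-0.03, -4.98, -3.59, -8.0, -0.0, 0.0]
```

View pics/w2.png

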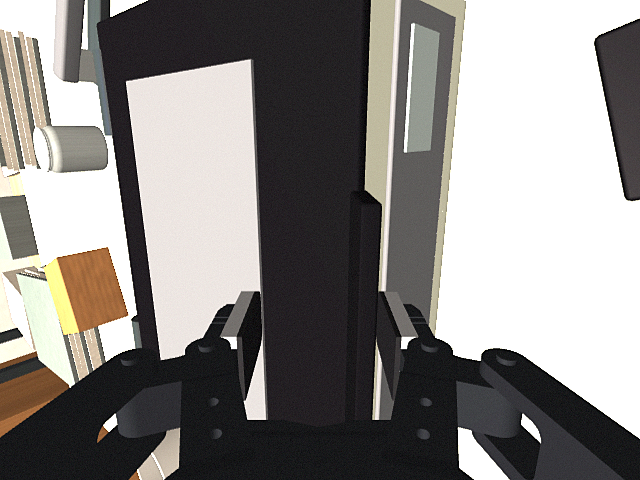

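Emit:
{"name": "move_arm", "arguments": {"increments": [[0,-0.2,-0.2,0,0,0],[0,-0.4,-0.2,0,0,0],[0,-0.6,-0.2,0,0,0],[0,-0.8,-0.4,-0.4,0,0],[0,-1.0,-0.6,-0.8,0,0],[0,-1.2,-0.8,-1.2,0,0],[0,-1.4,-0.98,-1.6,0,0],[0,-1.6,-1.16,-2,0,0],[0,-1.81,-1.35,-2.4,0,0],[0,-2.02,-1.54,-2.8,0,0],[0,-2.23,-1.72,-3.2,0,0]]}}

```text
clock: 3.4
eef_pos: [534.5, 133.0, 132.3]
tool_rot: [-2.467, 0.001, 3.043]
force: [2.3, 2.8, -3.3]
width: 45.3
```

Run:
```python
from h import *
inc([cage(.12,phi(.12))]+[cage(a,phi(a)) for a in np.arange(.16,.9,.04)])
```

```text
t 3.40 [534.47 133.01 132.32] [-2.47  0.    3.04] F [ 2.3   2.76 -3.28] w 45.3
[0.04, -0.02, 0.1, 0.1, 0.1, -0.0]
[0.04, -0.58, -0.4, -0.9, 0.1, -0.0]
[0.04, -1.15, -0.87, -2.0, 0.1, -0.0]
[0.03, -1.74, -1.31, -3.1, 0.1, -0.0]
[0.03, -2.35, -1.74, -4.1, 0.1, -0.0]
[0.03, -2.98, -2.13, -5.2, 0.1, -0.0]
[0.03, -3.62, -2.5, -6.3, 0.1, -0.0]
[0.03, -4.28, -2.85, -7.3, 0.1, -0.0]
[0.03, -4.95, -3.17, -8.4, 0.1, -0.0]
[0.03, -5.64, -3.46, -9.5, 0.1, -0.0]
[0.03, -6.33, -3.72, -10.5, 0.1, -0.0]
[0.03, -7.04, -3.95, -11.6, 0.1, -0.0]
[0.03, -7.76, -4.16, -12.7, 0.1, -0.0]
[0.03, -8.49, -4.33, -13.8, 0.1, -0.0]
[0.03, -9.22, -4.48, -14.8, 0.1, -0.0]
[0.03, -9.96, -4.6, -15.9, 0.1, -0.0]
[0.03, -10.7, -4.68, -17.0, 0.1, -0.0]
[0.03, -11.45, -4.74, -18.0, 0.1, -0.0]
[0.03, -12.2, -4.76, -19.1, 0.1, -0.0]
[0.03, -12.95, -4.75, -20.2, 0.1, -0.0]
```

Emit:
{"name": "move_arm", "arguments": {"increments": [[0,-0.58,-0.4,-0.9,0,0],[0,-1.15,-0.87,-2,0,0],[0,-1.74,-1.31,-3.1,0,0],[0,-2.35,-1.74,-4.1,0,0],[0,-2.98,-2.13,-5.2,0,0],[0,-3.62,-2.5,-6.3,0,0],[0,-4.28,-2.85,-7.3,0,0],[0,-4.95,-3.17,-8.4,0,0],[0,-5.64,-3.46,-9.5,0,0],[0,-6.33,-3.72,-10.5,0,0],[0,-7.04,-3.95,-11.6,0,0],[0,-7.76,-4.16,-12.7,0,0],[0,-8.49,-4.33,-13.8,0,0],[0,-9.22,-4.48,-14.8,0,0],[0,-9.96,-4.6,-15.9,0,0],[0,-10.7,-4.68,-17,0,0],[0,-11.45,-4.74,-18,0,0]]}}

```text
clock: 5.1
eef_pos: [528.1, 73.2, 241.6]
tool_rot: [-2.782, 0.001, 3.043]
force: [1.7, 5.0, 0.8]
width: 45.6
```

Run:
```python
from h import *
inc([cage(.80,phi(.80))]+[cage(a,phi(a)) for a in np.arange(.84,1.50,.04)])
```

```text
t 5.10 [528.06  73.24 241.56] [-2.78  0.    3.04] F [1.65 5.03 0.79] w 45.6
[-0.01, 0.05, 0.06, -0.0, 0.1, 0.0]
[-0.01, -0.66, -0.19, -1.1, 0.1, 0.0]
[-0.01, -1.37, -0.42, -2.1, 0.1, 0.0]
[-0.01, -2.1, -0.62, -3.2, 0.1, 0.0]
[-0.01, -2.83, -0.79, -4.3, 0.1, 0.0]
[-0.01, -3.57, -0.92, -5.3, 0.1, 0.0]
[-0.01, -4.32, -1.03, -6.4, 0.1, 0.0]
[-0.01, -5.07, -1.11, -7.5, 0.1, 0.0]
[-0.01, -5.83, -1.16, -8.6, 0.1, 0.0]
[-0.01, -6.58, -1.17, -9.6, 0.1, 0.0]
[-0.01, -7.34, -1.16, -10.7, 0.1, 0.0]
[-0.01, -8.1, -1.11, -11.8, 0.1, 0.0]
[-0.01, -8.85, -1.04, -12.8, 0.1, 0.0]
[-0.01, -9.6, -0.93, -13.9, 0.1, 0.0]
[-0.01, -10.35, -0.79, -15.0, 0.1, 0.0]
[-0.01, -11.1, -0.63, -16.0, 0.1, 0.0]
[-0.01, -11.83, -0.43, -17.1, 0.1, 0.0]
[-0.01, -12.56, -0.2, -18.2, 0.1, 0.0]
```

Emit:
{"name": "move_arm", "arguments": {"increments": [[0,-0.66,-0.19,-1.1,0,0],[0,-1.37,-0.42,-2.1,0,0],[0,-2.1,-0.62,-3.2,0,0],[0,-2.83,-0.79,-4.3,0,0],[0,-3.57,-0.92,-5.3,0,0],[0,-4.32,-1.03,-6.4,0,0],[0,-5.07,-1.11,-7.5,0,0],[0,-5.83,-1.16,-8.6,0,0],[0,-6.58,-1.17,-9.6,0,0],[0,-7.34,-1.16,-10.7,0,0],[0,-8.1,-1.11,-11.8,0,0],[0,-8.85,-1.04,-12.8,0,0],[0,-9.6,-0.93,-13.9,0,0],[0,-10.35,-0.79,-15,0,0]]}}

```text
clock: 6.5
eef_pos: [518.4, -21.8, 284.7]
tool_rot: [-3.042, -0.0, 3.042]
force: [0.5, 1.3, 0.7]
width: 45.3
```

Run:
```python
from h import *
inc([cage(1.36,phi(1.36))]+[cage(a,phi(a)) for a in np.arange(1.38,1.75,.02)])
im=eyes.get_image("wrist")[:,:,::-1]
cv2.imwrite("pics/w3.png",np.clip(im*1.8,0,255).astype(np.uint8))
```

```text
t 6.50 [518.41 -21.77 284.69] [-3.04 -0.    3.04] F [0.5  1.31 0.7 ] w 45.3
[-0.03, 0.13, -0.09, -0.1, -0.0, -0.0]
[-0.03, -0.25, -0.11, -0.6, -0.0, -0.0]
[-0.03, -0.63, -0.12, -1.1, -0.0, -0.0]
[-0.03, -1.01, -0.12, -1.7, -0.0, -0.0]
[-0.03, -1.39, -0.11, -2.2, -0.0, -0.0]
[-0.03, -1.77, -0.1, -2.7, -0.0, -0.0]
[-0.03, -2.16, -0.08, -3.3, -0.0, -0.0]
[-0.03, -2.54, -0.05, -3.8, -0.0, -0.0]
[-0.03, -2.92, -0.02, -4.3, -0.0, -0.0]
[-0.03, -3.3, 0.02, -4.9, -0.0, -0.0]
[-0.03, -3.68, 0.08, -5.4, -0.0, -0.0]
[-0.03, -4.06, 0.13, -5.9, -0.0, -0.0]
[-0.03, -4.43, 0.2, -6.5, -0.0, -0.0]
[-0.03, -4.81, 0.27, -7.0, -0.0, -0.0]
[-0.03, -5.19, 0.36, -7.6, -0.0, -0.0]
[-0.03, -5.56, 0.44, -8.1, -0.0, -0.0]
[-0.03, -5.93, 0.54, -8.6, -0.0, -0.0]
[-0.03, -6.3, 0.65, -9.2, -0.0, -0.0]
[-0.03, -6.67, 0.76, -9.7, -0.0, -0.0]
[-0.03, -7.04, 0.88, -10.2, -0.0, -0.0]
```

View pics/w3.png

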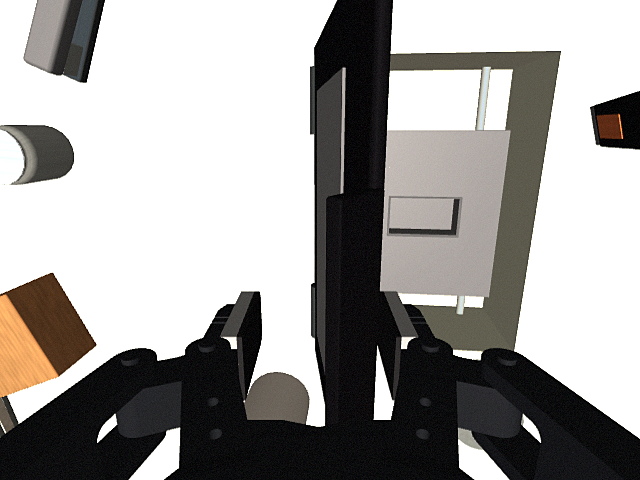

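Emit:
{"name": "move_arm", "arguments": {"increments": [[0,-0.25,-0.11,-0.6,0,0],[0,-0.63,-0.12,-1.1,0,0],[0,-1.01,-0.12,-1.7,0,0],[0,-1.39,-0.11,-2.2,0,0],[0,-1.77,-0.1,-2.7,0,0],[0,-2.16,-0.08,-3.3,0,0],[0,-2.54,-0.05,-3.8,0,0],[0,-2.92,-0.02,-4.3,0,0],[0,-3.3,0.02,-4.9,0,0],[0,-3.68,0.08,-5.4,0,0]]}}

```text
clock: 7.55
eef_pos: [515.5, -57.1, 287.5]
tool_rot: [-3.137, 0.001, 3.043]
force: [-0.3, -0.2, -0.3]
width: 45.3
```

Run:
```python
from h import *
s=ctrl.read_state(); T=wristT(s); im=eyes.get_image("wrist")[:,:,::-1]
g=cv2.cvtColor(im,cv2.COLOR_BGR2GRAY); cv2.imwrite("pics/w4.png",np.clip(im*1.8,0,255).astype(np.uint8))
# dark lip front edge: rightmost black col per row
for r in (60,120,200,250,300): 
    d=np.where(g[r,280:470]<25)[0]; print(r, (d.min()+280,d.max()+280) if len(d) else None)
cw=eyes.calibration("wrist")
for th in (1.5,1.55,1.6,1.7,1.8): print(th,proj(cw,HINGE+195*(-np.cos(th)*X+np.sin(th)*Z)+np.array([[130*Y],[50*Y],[-50*Y],[-130*Y]])[:,0],T).tolist())
inc([cage(1.56,phi(1.56))]+[cage(a,phi(a)) for a in np.arange(1.57,2.0,.02)])
```

```text
60 (np.int64(338), np.int64(389))
120 (np.int64(333), np.int64(386))
200 (np.int64(322), np.int64(469))
250 (np.int64(322), np.int64(380))
300 (np.int64(321), np.int64(386))
1.5 [[387.74176783561103, 565.9172087962916], [397.243148804076, 424.85334052610494], [413.47756649598097, 183.82629757994025], [432.1588443587623, -93.528470984812]]
1.55 [[367.18783953789244, 566.8362414057302], [373.92125389759104, 425.5558221193723], [385.4352199432485, 183.969924730431], [398.6986474413553, -94.3231518582219]]
1.6 [[346.4577597645078, 566.642885492697], [350.37448423807666, 425.40158664262617], [357.0709789312629, 183.9187826846548], [364.7833864259842, -94.19893000267174]]
1.7 [[305.3035953826795, 562.9516656814881], [303.65050080599264, 422.5512441490041], [300.83282281174274, 183.24056966336542], [297.60113041007503, -91.23312461663133]]
1.8 [[265.8919933869102, 555.0967105593713], [259.08191951992245, 416.5194626360521], [247.54965016168825, 181.85091407280373], [234.4386202549161, -84.94361377047207]]
t 7.60 [515.34 -58.38 287.52] [-3.14  0.    3.04] F [-1.38 -0.68  0.62] w 45.4
[0.03, 0.01, -0.01, -0.0, 0.1, -0.1]
[0.03, -0.19, 0.0, -0.3, 0.1, -0.1]
[0.03, -0.57, 0.03, -0.8, 0.1, -0.1]
[0.03, -0.95, 0.06, -1.4, 0.1, -0.1]
[0.03, -1.33, 0.1, -1.9, 0.1, -0.1]
[0.03, -1.71, 0.15, -2.4, 0.1, -0.1]
[0.03, -2.09, 0.21, -3.0, 0.1, -0.1]
[0.03, -2.47, 0.28, -3.5, 0.1, -0.1]
[0.03, -2.85, 0.35, -4.0, 0.1, -0.1]
[0.02, -3.22, 0.43, -4.6, 0.1, -0.1]
[0.02, -3.6, 0.52, -5.1, 0.1, -0.1]
[0.02, -3.97, 0.61, -5.6, 0.1, -0.1]
[0.02, -4.34, 0.72, -6.2, 0.1, -0.1]
[0.02, -4.71, 0.83, -6.7, 0.1, -0.1]
[0.02, -5.08, 0.95, -7.2, 0.1, -0.1]
[0.02, -5.45, 1.07, -7.8, 0.1, -0.1]
[0.02, -5.81, 1.2, -8.3, 0.1, -0.1]
[0.02, -6.17, 1.34, -8.8, 0.1, -0.1]
[0.02, -6.53, 1.49, -9.4, 0.1, -0.1]
[0.02, -6.88, 1.65, -9.9, 0.1, -0.1]
[0.02, -7.23, 1.81, -10.4, 0.1, -0.1]
[0.02, -7.58, 1.98, -11.0, 0.1, -0.1]
[0.02, -7.93, 2.15, -11.5, 0.1, -0.1]
```

Emit:
{"name": "move_arm", "arguments": {"increments": [[0,-0.38,0.02,-0.5,0,0],[0,-0.57,0.03,-0.8,0,0],[0,-0.76,0.04,-1.1,0,0],[0,-0.95,0.06,-1.4,0,0],[0,-1.14,0.08,-1.6,0,0],[0,-1.33,0.1,-1.9,0,0],[0,-1.52,0.12,-2.2,0,0],[0,-1.71,0.15,-2.4,0,0]]}}

```text
clock: 8.4
eef_pos: [513.7, -73.8, 286.1]
tool_rot: [3.105, 0.001, 3.043]
force: [-0.8, -1.3, 0.1]
width: 45.4
```

```bash
cat > chk.py <<'E'
from h import *
s=ctrl.read_state(); T=wristT(s); im=eyes.get_image("wrist")[:,:,::-1]
g=cv2.cvtColor(im,cv2.COLOR_BGR2GRAY); cv2.imwrite("pics/w_%d.png"%(s["clock"]*100),np.clip(im*1.8,0,255).astype(np.uint8))
for r in (60,120,250,300): 
    d=np.where(g[r,200:470]<25)[0]; print(r, (d.min()+200,d.max()+200) if len(d) else None)
cw=eyes.calibration("wrist")
for th in np.arange(1.5,2.01,.05): print("%.2f"%th,proj(cw,HINGE+195*(-np.cos(th)*X+np.sin(th)*Z)+np.array([[0*Y],[-50*Y]])[:,0],T)[:,0])
E
python3 chk.py;python3 -c "
from h import *
inc([cage(a,phi(a)) for a in np.arange(1.64,2.03,.02)])"
```

```text
60 (np.int64(349), np.int64(385))
120 (np.int64(344), np.int64(382))
250 (np.int64(315), np.int64(376))
300 (np.int64(251), np.int64(386))
1.50 [449.3  462.67]
1.55 [424.39 435.3 ]
1.60 [398.88 407.21]
1.65 [373.08 378.77]
1.70 [347.3  350.34]
1.75 [321.84 322.29]
1.80 [296.99 294.96]
1.85 [273.02 268.66]
1.90 [250.16 243.66]
1.95 [228.6 220.2]
2.00 [208.52 198.45]
t 8.45 [513.63 -74.4  286.03] [3.1  0.   3.04] F [ 0.54 -0.79  0.78] w 45.4
[0.02, 0.09, -0.03, 0.2, 0.0, -0.0]
[0.02, -0.29, 0.01, -0.3, 0.0, -0.0]
[0.02, -0.67, 0.06, -0.8, 0.0, -0.0]
[0.02, -1.05, 0.11, -1.4, 0.0, -0.0]
[0.02, -1.43, 0.17, -1.9, 0.0, -0.0]
[0.02, -1.81, 0.24, -2.4, 0.0, -0.0]
[0.02, -2.19, 0.32, -3.0, 0.0, -0.0]
[0.02, -2.57, 0.4, -3.5, 0.0, -0.0]
[0.02, -2.94, 0.49, -4.0, 0.0, -0.0]
[0.02, -3.31, 0.59, -4.6, 0.0, -0.0]
[0.02, -3.69, 0.7, -5.1, 0.0, -0.0]
[0.02, -4.05, 0.81, -5.6, 0.0, -0.0]
[0.02, -4.42, 0.93, -6.2, 0.0, -0.0]
[0.02, -4.79, 1.06, -6.7, 0.0, -0.0]
[0.02, -5.15, 1.2, -7.2, 0.0, -0.0]
[0.02, -5.51, 1.34, -7.8, 0.0, -0.0]
[0.02, -5.87, 1.49, -8.3, 0.0, -0.0]
[0.02, -6.22, 1.65, -8.8, 0.0, -0.0]
[0.02, -6.57, 1.81, -9.4, 0.0, -0.0]
[0.02, -6.92, 1.99, -9.9, 0.0, -0.0]
```

Emit:
{"name": "move_arm", "arguments": {"increments": [[0,-0.29,0.01,-0.3,0,0],[0,-0.67,0.06,-0.8,0,0],[0,-1.05,0.11,-1.4,0,0],[0,-1.43,0.17,-1.9,0,0],[0,-1.81,0.24,-2.4,0,0],[0,-2.19,0.32,-3,0,0],[0,-2.57,0.4,-3.5,0,0],[0,-2.94,0.49,-4,0,0],[0,-3.31,0.59,-4.6,0,0],[0,-3.69,0.7,-5.1,0,0]]}}

```text
clock: 9.45
eef_pos: [510.1, -110.5, 277.6]
tool_rot: [3.015, 0.001, 3.043]
force: [0.3, -1.5, -1.0]
width: 45.3
```

```bash
python3 chk.py;python3 -c "
from h import *
inc([cage(a,phi(a)) for a in np.arange(1.84,2.05,.02)])"
```

```text
60 (np.int64(312), np.int64(383))
120 (np.int64(312), np.int64(387))
250 (np.int64(255), np.int64(393))
300 (np.int64(251), np.int64(386))
1.50 [547.69 570.9 ]
1.55 [524.85 546.01]
1.60 [500.75 519.61]
1.65 [475.64 492.  ]
1.70 [449.82 463.53]
1.75 [423.58 434.56]
1.80 [397.26 405.46]
1.85 [371.15 376.63]
1.90 [345.57 348.4 ]
1.95 [320.79 321.12]
2.00 [297.05 295.07]
t 9.50 [ 509.86 -111.72  277.35] [3.02 0.   3.04] F [ 0.3  -1.46 -0.65] w 45.4
[0.01, 0.1, -0.02, 0.0, 0.0, -0.1]
[0.01, -0.28, 0.06, -0.5, 0.0, -0.1]
[0.01, -0.66, 0.14, -1.1, 0.0, -0.1]
[0.01, -1.03, 0.24, -1.6, 0.0, -0.1]
[0.01, -1.4, 0.34, -2.1, 0.0, -0.1]
[0.01, -1.78, 0.45, -2.7, 0.0, -0.1]
[0.01, -2.14, 0.57, -3.2, 0.0, -0.1]
[0.01, -2.51, 0.7, -3.7, 0.0, -0.1]
[0.01, -2.88, 0.83, -4.3, 0.0, -0.1]
[0.01, -3.24, 0.97, -4.8, 0.0, -0.1]
[0.01, -3.6, 1.12, -5.3, 0.0, -0.1]
```

Emit:
{"name": "move_arm", "arguments": {"increments": [[0,-0.28,0.06,-0.5,0,0],[0,-0.66,0.14,-1.1,0,0],[0,-1.03,0.24,-1.6,0,0],[0,-1.4,0.34,-2.1,0,0],[0,-1.78,0.45,-2.7,0,0],[0,-2.0,0.5,-3,0,0],[0,-2.0,0.5,-3,0,0]]}}

```text
clock: 10.2
eef_pos: [508.1, -129.9, 270.1]
tool_rot: [2.963, 0.0, 3.042]
force: [0.4, 0.6, 0.3]
width: 44.9
```

Run:
```python
from h import *
s=ctrl.read_state(); print(s["clock"],s["eef_pos"],s["force"])
im=eyes.get_image("wrist")[:,:,::-1]; im2=eyes.get_image("scene")[:,:,::-1]
a=np.clip(np.hstack([im,im2])*1.6,0,255).astype(np.uint8); cv2.imwrite("pics/d1.png",cv2.resize(a,(800,300),interpolation=cv2.INTER_AREA))
cv2.imwrite("pics/wf.png",im)
```

```text
10.2 [ 508.12 -129.86  270.07] [0.4  0.62 0.31]
```

View pics/d1.png

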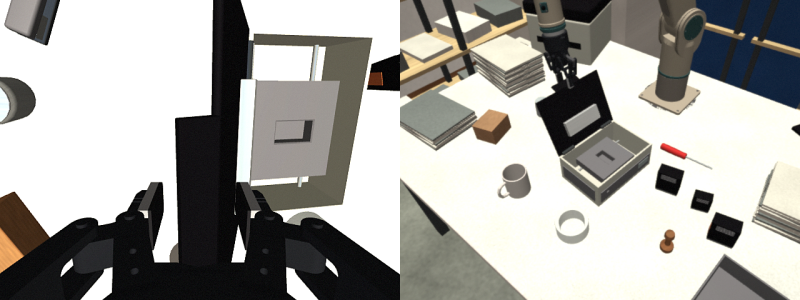

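```bash
python3 chk.py; python3 -c "
from h import *
p,R=cage(1.945,phi(1.945)); t=R[:,2]
inc([cage(1.945,phi(1.945)),cage(1.98,phi(1.98)),cage(1.945,phi(1.945),s=-45),cage(1.945,phi(1.945),s=-80)])
g=cv2.imread('pics/wf.png',0)
for r in (70,100,150,175,220,260): print(r, g[r,260:420:4])"
```

```text
60 (np.int64(338), np.int64(396))
120 (np.int64(337), np.int64(393))
250 (np.int64(280), np.int64(377))
300 (np.int64(251), np.int64(386))
1.50 [598.23 626.42]
1.55 [577.13 603.61]
1.60 [554.44 578.9 ]
1.65 [530.36 552.53]
1.70 [505.17 524.82]
1.75 [479.15 496.11]
1.80 [452.61 466.77]
1.85 [425.88 437.18]
1.90 [399.28 407.74]
1.95 [373.12 378.81]
2.00 [347.69 350.75]
t 10.35 [ 508.36 -128.87  270.38] [2.96 0.   3.04] F [ 0.6  -0.34 -0.22] w 45.5
[0.03, -0.07, 0.0, 0.2, 0.0, 0.1]
[0.03, -0.73, 0.18, -0.7, 0.0, 0.1]
[0.03, -0.05, -5.3, 0.2, 0.0, 0.1]
[0.03, -0.04, -8.8, 0.2, 0.0, 0.1]
70 [204 208 194 193 201 199 203 202 203 201 195 205 199 198 206 207 192 193
 198 204   6  15  13  14   4   3   5   6   4   8   1  10   5   7   3  43
  29  37  41  40]
100 [196 197 202 205 194 202 198 202 202 199 199 203 203 207 209 203 194 195
 204 203   0  12  16  11   4   7   5   8   6   5   7   1   6   3  48  43
 131 191 189 191]
150 [192 201 204 199 207 195 203 205 203 200 198 195 200 201 190 202 205 207
 198 206   1   8  16  12   4   7   6  10   3   0   6 127 155 159 163 165
 167  65  98  96]
175 [195 199 209 199 205 201 196 200 204 202 201 200 194 200 198 198 201 207
 199 197   7  15  13  13   9   3   1   4   4   6   8 166 153 161 162 164
 165  78  97  98]
220 [195 204 206 197 202 167   1  14  11   9   6  12  16  14   6   4   9  13
  11  13   9   8   9   2   3   9   4   4   1   5  10 161 157 161 161 166
  75  98  98  97]
260 [204 194 207 197 198 208   3  10  12   8  12  11   9  13   8  10   8  14
   2  15  11  12   9   5   8   1   6   5   6   4 179 156 159 160 161 185
  98  98  96  99]
```

Emit:
{"name": "move_arm", "arguments": {"increments": [[0,0,-1,0,0,0],[0,0,-2,0,0,0],[0,0,-3.5,0,0,0],[0,0,-5,0,0,0],[0,0,-7,0,0,0],[0,0,-9,0,0,0],[0,0,-11,0,0,0]]}}

```text
clock: 11.05
eef_pos: [506.3, -148.8, 380.6]
tool_rot: [2.964, 0.002, 3.043]
force: [-0.1, -0.4, -0.2]
width: 45.2
```

Run:
```python
from h import *
s=ctrl.read_state(); T=wristT(s); im=eyes.get_image("wrist")[:,:,::-1]
cv2.imwrite("pics/w5.png",np.clip(im*1.6,0,255).astype(np.uint8)); cw=eyes.calibration("wrist")
print(s["clock"],s["eef_pos"],s["force"])
pk=CEN+75*Z
print("carriage pred pocket corners (y=0):",proj(cw,np.array([pk+a*30*X+b*16.5*Y for a in(-1,1) for b in (-1,1)]),T))
g=cv2.cvtColor(im,cv2.COLOR_BGR2GRAY)
im3=cv2.imread("pics/w3.png")
# tub rim outer front/robot corners, cover
for th in (1.9,2.0): print(th,proj(cw,np.array([HINGE+195*(-np.cos(th)*X+np.sin(th)*Z)+k*Y for k in(-130,130)]),T))
```

```text
11.05 [ 506.35 -148.76  380.56] [-0.12 -0.44 -0.15]
carriage pred pocket corners (y=0): [[460.06 171.92]
 [457.38 198.62]
 [413.86 172.83]
 [412.01 200.08]]
1.9 [[373.1   13.2 ]
 [359.15 406.23]]
2.0 [[338.54  15.07]
 [333.21 402.66]]
```

View pics/w5.png

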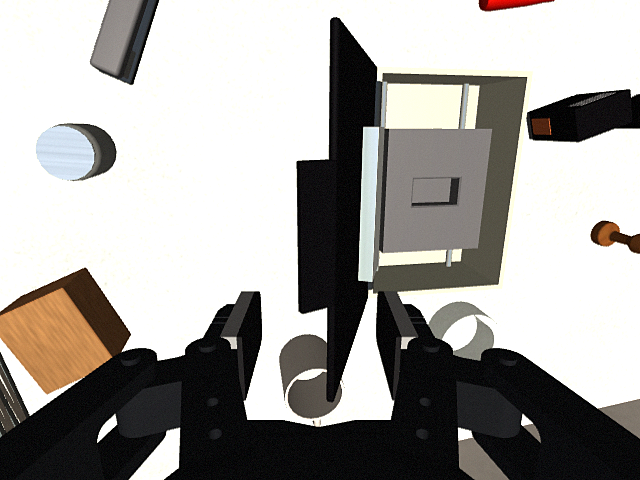

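```bash
cat >> h.py <<'E'
def down(p,ang):
    "tool pointing down, tool x at ang deg"
    return np.array(p,float), (Ro.from_euler("z",ang,degrees=True)*Ro.from_euler("x",180,degrees=True)).as_matrix()
E
python3 - <<'E'
from h import *
inc([down((466,382,200),107)])
im=cv2.imread("pics/w5.png",0).astype(float)
# edges: row profile across pocket and column profile
print(im[165:220,425:440].mean(1).round()); print(im[184:198,400:475].mean(0).round())
E
```

```text
t 11.10 [ 507.85 -150.03  383.76] [2.97 0.01 3.04] F [ 1.61 -0.44  2.91] w 45.2
[9.61, 48.52, 27.2, 9.2, -5.5, 67.1]
[133. 132. 134. 133. 133. 132. 133. 132. 133. 132. 135. 132. 108. 102.
 137. 133. 133. 132. 132. 132. 132. 132. 132. 132. 132. 133. 131. 132.
 132. 132. 133. 132. 131. 132. 133. 136. 131.  60.  27.  37.  74. 109.
 126. 135. 132. 132. 132. 132. 132. 132. 133. 132. 131. 133. 132.]
[134. 133. 134. 133. 132. 134. 133. 134. 134. 133. 134. 128. 108. 132.
 134. 134. 134. 134. 132. 133. 134. 134. 133. 133. 132. 132. 133. 132.
 132. 133. 133. 132. 132. 132. 132. 132. 132. 132. 132. 131. 132. 132.
 132. 132. 133. 132. 133. 132. 135. 128.  54.  35.  37.  38.  39.  39.
  36.  35.  93. 119. 121. 131. 131. 131. 131. 131. 131. 130. 130. 131.
 131. 132. 131. 131. 130.]
```

Emit:
{"name": "move_arm", "arguments": {"increments": [[0.3,1.5,0.8,0.3,-0.2,2],[1,5,2.5,0.9,-0.5,7],[1.7,8.5,4.5,1.6,-1,12],[2.4,12,6.5,2.3,-1.4,17],[3.1,15.5,8.5,3,-1.7,22],[3.8,19,10.5,3.7,-2.1,27],[4.5,22.5,12.5,4.4,-2.6,32],[5.2,26,14.5,5,-3,37],[5.9,29.5,16.5,5.7,-3.4,42],[6.6,33,18.5,6.4,-3.8,47],[7.3,36.5,20.5,7,-4.3,52],[8,40,22.5,7.7,-4.7,57],[8.7,43.5,24.5,8.4,-5.1,61],[9.2,46.5,26.2,8.9,-5.3,65],[9.61,48.52,27.2,9.2,-5.5,67.1],[9.61,48.52,27.2,9.2,-5.5,67.1],[9.61,48.52,27.2,9.2,-5.5,67.1],[9.61,48.52,27.2,9.2,-5.5,67.1]], "grip": 1}}

```text
clock: 12.9
eef_pos: [463.3, 382.7, 197.3]
tool_rot: [-3.136, -0.004, 1.868]
force: [-0.1, -0.4, -0.2]
width: 85.8
```

Run:
```python
from h import *
s=ctrl.read_state(); T=wristT(s); im=eyes.get_image("wrist")[:,:,::-1]
cv2.imwrite("pics/w6.png",np.clip(im*2,0,255).astype(np.uint8)); cw=eyes.calibration("wrist")
print(s["clock"],s["eef_pos"],s["tool_rot"],s["width"])
R=np.c_[np.cos(np.radians([-73,17])),np.sin(np.radians([-73,17]))]
for z in (66,0):
    P=np.array([[466,382,z]+a*np.r_[28*R[0],0]+b*np.r_[15*R[1],0] for a,b in((-1,-1),(-1,1),(1,1),(1,-1))]); print(z,proj(cw,P,T))
```

```text
12.9 [463.32 382.68 197.32] [-3.14 -0.    1.87] 85.81570090544068
66 [[300.21 192.56]
 [342.87 192.62]
 [341.54 267.78]
 [301.11 267.68]]
0 [[304.07 180.86]
 [338.74 180.91]
 [337.83 243.1 ]
 [304.64 243.02]]
```

View pics/w6.png

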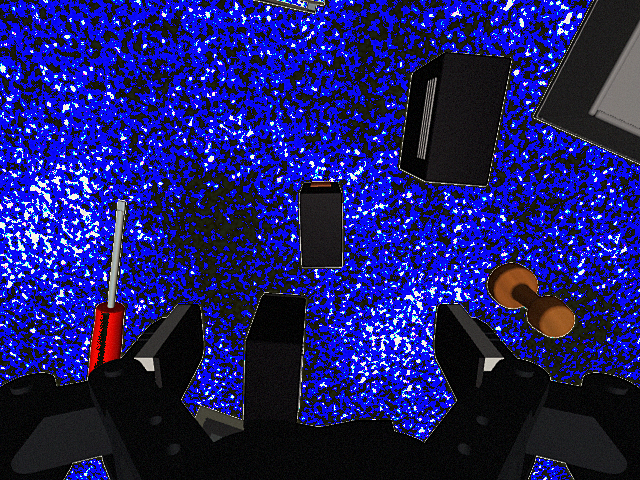

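Run:
```python
from h import *
inc([down((466,382,100),107),down((466,382,36),107)])
```

```text
t 12.95 [463.41 382.57 197.4 ] [-3.14 -0.    1.87] F [-0.1  -0.55 -0.31] w 85.6
[-0.17, 0.29, 9.74, -0.3, -0.2, -0.0]
[-0.2, 0.32, 16.14, -0.3, -0.2, -0.0]
```

Emit:
{"name": "move_arm", "arguments": {"increments": [[-0.2,0.3,2,0,0,0],[-0.2,0.3,5,0,0,0],[-0.2,0.3,8,0,0,0],[-0.2,0.3,11,0,0,0],[-0.2,0.3,13.5,0,0,0],[-0.2,0.3,15.2,0,0,0],[-0.2,0.3,16.1,0,0,0],[-0.2,0.3,16.1,0,0,0],[-0.2,0.3,16.1,0,0,0]]}}

```text
clock: 13.85
eef_pos: [465.7, 383.3, 36.6]
tool_rot: [-3.136, -0.005, 1.868]
force: [-0.2, 0.9, -0.2]
width: 85.3
```

Emit:
{"name": "move_arm", "arguments": {"increments": [[0,0,0,0,0,0],[0,0,0,0,0,0],[0,0,0,0,0,0],[0,0,0,0,0,0],[0,0,0,0,0,0],[0,0,0,0,0,0],[0,0,0,0,0,0],[0,0,0,0,0,0]], "grip": -1}}

```text
clock: 14.65
eef_pos: [465.0, 383.6, 36.2]
tool_rot: [-3.136, -0.005, 1.869]
force: [-1.9, -0.2, 6.1]
width: 29.2
```

Emit:
{"name": "move_arm", "arguments": {"increments": [[0,0,-0.5,0,0,0],[0,0,-2,0,0,0],[0,0,-5,0,0,0],[0,0,-9,0,0,0],[0,0,-13,0,0,0],[0,0,-17,0,0,0],[0,0,-19,0,0,0],[0,0,-19.5,0,0,0],[0,0,-19.5,0,0,0]]}}

```text
clock: 15.55
eef_pos: [466.3, 382.9, 231.4]
tool_rot: [-3.136, -0.005, 1.869]
force: [-0.2, -0.1, -1.4]
width: 29.0
```

Run:
```python
from h import *
cw=eyes.calibration("wrist")
s=dict(tool_rot=[2.964,.002,3.043],eef_pos=[506.35,-148.76,380.56]); T=wristT(s)
c=onz(cw,[(436,191.7)],75,T)[0]; print("pocket",c,"in printer xy",(c-CEN)@X,(c-CEN)@Y)
inc([down(tuple((CEN+6*Y)[:2])+(230,),84.3)])
```

```text
pocket [532.11  52.17  75.  ] in printer xy -1.1714872099860205 6.023565242827824
t 15.55 [466.27 382.89 231.38] [-3.14 -0.01  1.87] F [-0.21 -0.12 -1.4 ] w 29.0
[-33.65, -3.48, -0.01, -0.4, -0.2, 22.8]
```

Emit:
{"name": "move_arm", "arguments": {"increments": [[-1.5,-0.2,0,0,0,1],[-5,-0.5,0,0,0,3.5],[-9,-0.9,0,-0.1,0,6],[-13,-1.3,0,-0.2,-0.1,9],[-17,-1.8,0,-0.2,-0.1,12],[-21,-2.2,0,-0.3,-0.1,15],[-25,-2.6,0,-0.3,-0.2,18],[-29,-3,0,-0.4,-0.2,20],[-32,-3.3,0,-0.4,-0.2,22],[-33.5,-3.5,0,-0.4,-0.2,22.8],[-33.65,-3.5,0,-0.4,-0.2,22.8],[-33.65,-3.5,0,-0.4,-0.2,22.8],[-33.65,-3.5,0,-0.4,-0.2,22.8]]}}

```text
clock: 16.85
eef_pos: [531.3, 53.2, 228.9]
tool_rot: [-3.14, -0.001, 1.475]
force: [0.4, 1.0, -1.0]
width: 28.8
```

Run:
```python
from h import *
s=ctrl.read_state(); T=wristT(s); im=eyes.get_image("wrist")[:,:,::-1]
cv2.imwrite("pics/w7.png",np.clip(im.astype(float)*1.4,0,255).astype(np.uint8)); cw=eyes.calibration("wrist")
print(s["clock"],s["eef_pos"],s["tool_rot"],s["width"])
print(proj(cw,np.array([CEN+6*Y+75*Z+a*30*X+b*16.5*Y for a in(-1,1) for b in (-1,1)]),T))
p0=s["eef_pos"]; R=Ro.from_euler("xyz",s["tool_rot"]).as_matrix()
for dz in (36,-30): print("held cart at",dz,proj(cw,np.array([p0+R@[a*28,b*15,dz] for a in(-1,1) for b in(-1,1)]),T))
```

```text
16.85 [531.26  53.24 228.91] [-3.14 -0.    1.47] 28.7769909350835
[[297.11 186.14]
 [340.66 186.29]
 [297.98 261.15]
 [339.25 261.3 ]]
held cart at 36 [[286.99 328.91]
 [346.1  328.93]
 [284.39 221.34]
 [348.44 221.36]]
held cart at -30 [[272.2  422.75]
 [358.98 422.78]
 [266.33 270.38]
 [364.2  270.42]]
```

View pics/w7.png

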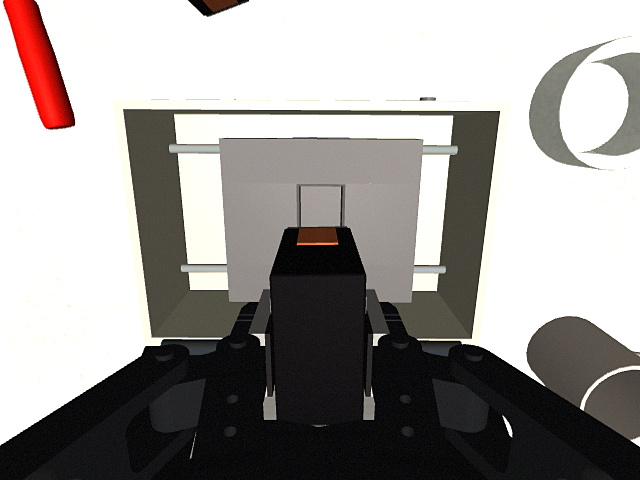

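Run:
```python
from h import *
g=cv2.cvtColor(cv2.imread("pics/w7.png"),cv2.COLOR_BGR2GRAY).astype(float)
print("pocket cols row190-215",g[190:215,290:352].mean(0).round())
print("pocket rows col 305-335",g[176:250,305:335].mean(1).round())
print("cart cols row 240", g[238:243,275:300].mean(0).round(),g[238:243,340:370].mean(0).round())
print("cart cols row 300", g[300:305,262:280].mean(0).round(),g[300:305,355:372].mean(0).round())
print("top edge rows 255-290 ", g[255:290,305:335].mean(1).round())
print("left/right tub edges row 250", [int(v) for v in g[250,120:160]], [int(v) for v in g[250,475:505]])
```

```text
pocket cols row190-215 [157. 158. 158. 158. 159. 163. 144. 104. 116.  55.  63. 169. 162. 160.
 158. 160. 160. 159. 160. 160. 160. 160. 160. 160. 160. 160. 160. 160.
 161. 160. 161. 160. 161. 161. 160. 162. 161. 161. 161. 161. 160. 161.
 161. 161. 161. 161. 160. 161. 162. 169. 147.  18.  82. 104. 104. 162.
 163. 161. 160. 161. 161. 161.]
pocket rows col 305-335 [153. 152. 153. 153. 152. 152. 155. 155. 113. 111. 141. 167. 164. 162.
 162. 162. 162. 162. 161. 160. 162. 162. 161. 161. 161. 161. 160. 160.
 160. 160. 160. 160. 161. 159. 160. 159. 159. 159. 159. 158. 159. 158.
 158. 159. 158. 157. 157. 158. 160. 161. 134.  25.  46.  50.  50.  49.
  50.  49.  50.  49.  49.  50.  49.  49.  49.  42.  70. 162. 160.   6.
   1.   4.   5.   5.]
cart cols row 240 [149. 151. 149. 152. 158. 143.  51.   2.   3.   4.   5.   5.   7.   5.
   5.   5.   6.   7.   4.   9.   2.   1.  40.  55.  50.] [  3.   5.   4.   4.   7.   2.   6.   6.   3.   6.   6.   3.   2.  11.
  99. 162. 158. 155. 153. 154. 154. 153. 155. 153. 153. 153. 155. 154.
 152. 153.]
cart cols row 300 [ 62.  61.  59.  61.  60.  59.  59.  66. 113.  13.  15.  22.  25.  25.
  23.  22.  23.  26.] [ 25.  25.  26.  25.  25.  26.  26.  26.  22.  10.  26. 116.  59.  59.
  58.  59.  61.]
top edge rows 255-290  [ 5.  6.  5.  5.  5.  6.  4.  6.  4.  4.  5.  6.  6.  6.  4.  5.  5.  6.
  6. 11. 17. 23. 28. 26. 27. 26. 26. 26. 27. 26. 26. 26. 26. 26. 25.]
left/right tub edges row 250 [255, 255, 255, 255, 255, 255, 255, 255, 255, 255, 255, 255, 255, 252, 253, 253, 253, 253, 253, 255, 240, 62, 67, 74, 74, 74, 75, 75, 74, 75, 70, 75, 75, 71, 74, 73, 72, 73, 76, 73] [65, 68, 67, 67, 69, 68, 53, 98, 255, 254, 254, 253, 254, 254, 253, 253, 255, 255, 255, 255, 255, 255, 255, 255, 255, 255, 255, 255, 255, 255]
```

```bash
cat >> h.py <<'E'
def tgt(z,x=-2.4,y=6.3): return down(tuple((CEN+x*X+y*Y)[:2])+(z,),84.3)
E
python3 -c "
from h import *
inc([tgt(126)])"
```

```text
t 16.90 [531.34  53.19 229.04] [-3.14 -0.    1.47] F [ 0.17  0.41 -1.33] w 28.8
[0.02, 0.13, 10.3, -0.1, -0.0, 0.2]
```

Emit:
{"name": "move_arm", "arguments": {"increments": [[0,0.05,1.5,0,0,0],[0,0.1,4,0,0,0],[0,0.13,6.5,0,0,0],[0,0.13,8.5,0,0,0.1],[0,0.13,9.8,0,0,0.2],[0,0.13,10.3,0,0,0.2],[0,0.13,10.3,0,0,0.2],[0,0.13,10.3,0,0,0.2]]}}

```text
clock: 17.7
eef_pos: [533.7, 51.1, 127.1]
tool_rot: [3.14, 0.0, 1.468]
force: [-0.2, -0.4, -1.3]
width: 29.2
```

Run:
```python
from h import *
inc([tgt(z) for z in (112,108,104,100)])
s=ctrl.read_state(); im=eyes.get_image("wrist")[:,:,::-1]
cv2.imwrite("pics/w8.png",np.clip(im.astype(float)*1.4,0,255).astype(np.uint8)[130:430,160:480])
g=cv2.cvtColor(im,cv2.COLOR_BGR2GRAY).astype(float)
for r in (205,215,235,245): print(r,g[r-2:r+3,265:375].mean(0).round().astype(int).tolist())
```

```text
t 17.70 [533.71  51.07 127.08] [3.14 0.   1.47] F [-0.18 -0.39 -1.33] w 29.2
[0.22, -0.14, 1.51, 0.1, 0.0, -0.2]
[0.22, -0.14, 1.91, 0.1, 0.0, -0.2]
[0.22, -0.15, 2.31, 0.1, 0.0, -0.2]
[0.22, -0.15, 2.71, 0.1, 0.0, -0.2]
205 [117, 117, 117, 117, 117, 116, 117, 117, 117, 117, 118, 118, 118, 118, 118, 119, 118, 118, 118, 118, 118, 119, 119, 118, 118, 118, 116, 114, 116, 115, 117, 115, 115, 115, 114, 116, 115, 115, 117, 116, 117, 117, 117, 116, 116, 116, 116, 117, 116, 117, 117, 117, 117, 116, 117, 116, 117, 116, 116, 117, 116, 117, 117, 116, 116, 117, 116, 117, 118, 117, 117, 117, 118, 117, 117, 117, 117, 118, 118, 116, 118, 117, 117, 118, 118, 118, 118, 118, 120, 120, 121, 120, 120, 120, 121, 120, 120, 120, 119, 119, 120, 120, 120, 120, 119, 120, 120, 119, 120, 119]
215 [123, 123, 123, 123, 125, 123, 124, 124, 124, 124, 125, 124, 125, 130, 94, 85, 89, 97, 62, 25, 23, 39, 135, 129, 125, 125, 125, 125, 125, 126, 126, 125, 125, 126, 125, 127, 125, 125, 126, 126, 126, 126, 125, 127, 126, 126, 126, 127, 127, 125, 127, 126, 126, 126, 126, 126, 127, 127, 126, 127, 126, 126, 127, 127, 127, 12
[... 413 characters left out ...]
39, 42, 41, 41, 41, 42, 42, 41, 42, 41, 43, 41, 40, 40, 41, 41, 40, 40, 40, 40, 40, 40, 42, 38, 7, 4, 4, 6, 4, 4, 7, 3, 4, 4, 5, 4, 6, 1, 8, 64, 134, 128, 127, 125, 125, 125, 125, 125, 126, 125, 125, 126, 126, 125, 125, 125, 124, 124, 125, 125, 126, 124]
245 [121, 120, 120, 120, 120, 120, 121, 122, 121, 120, 121, 122, 124, 122, 69, 5, 2, 6, 4, 5, 6, 4, 5, 4, 2, 4, 7, 4, 5, 4, 3, 10, 60, 57, 47, 53, 51, 53, 52, 52, 53, 52, 53, 54, 53, 54, 53, 53, 54, 53, 54, 54, 55, 57, 56, 56, 57, 57, 56, 55, 55, 55, 56, 55, 54, 56, 56, 54, 54, 54, 46, 45, 51, 16, 4, 4, 5, 3, 3, 5, 4, 5, 5, 4, 4, 6, 3, 5, 3, 0, 26, 107, 130, 126, 124, 124, 124, 123, 124, 123, 124, 124, 123, 124, 123, 124, 124, 124, 124, 124]
```

View pics/w8.png

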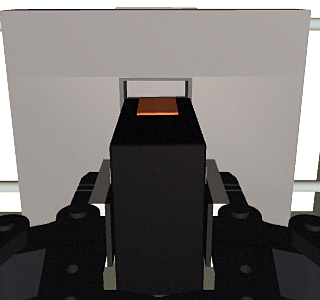

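Run:
```python
from h import *
s=ctrl.read_state(); T=wristT(s); cw=eyes.calibration("wrist")
g=cv2.cvtColor(cv2.imread("pics/w8.png"),cv2.COLOR_BGR2GRAY).astype(float)
p=g[:,145:170].mean(1); print(130+60, p[60:160].round().astype(int).tolist())
R=Ro.from_euler("xyz",s["tool_rot"]).as_matrix()
for r,z in ((207,75),(210,75),(227,91),(228,97),(272,157),(274,157)):
    q=onz(cw,[(317,r)],z,T)[0]; print(r,z,R.T@(q-s["eef_pos"]))
```

```text
190 [162, 161, 162, 162, 162, 161, 162, 162, 161, 162, 162, 162, 162, 161, 161, 163, 169, 160, 117, 122, 130, 185, 179, 176, 177, 176, 176, 176, 176, 176, 176, 175, 176, 176, 178, 180, 155, 29, 51, 56, 56, 57, 57, 57, 56, 56, 57, 57, 57, 56, 55, 49, 77, 175, 173, 9, 1, 5, 6, 7, 6, 6, 6, 6, 6, 6, 7, 5, 6, 6, 7, 5, 6, 7, 7, 5, 6, 8, 6, 5, 6, 6, 7, 8, 13, 20, 27, 31, 31, 30, 30, 30, 30, 30, 30, 30, 29, 30, 29, 29]
207 75 [31.65  0.21 52.25]
210 75 [30.11  0.21 52.25]
227 91 [25.22  0.27 36.25]
228 97 [26.24  0.3  30.25]
272 157 [ 27.39   0.53 -29.75]
274 157 [ 26.73   0.53 -29.75]
```

Emit:
{"name": "move_arm", "arguments": {"increments": [[0.06,-0.06,0,0,0,0],[0.13,-0.12,0.3,0,0,0],[0.13,-0.12,0.7,0,0,0],[0.13,-0.12,1.0,0,0,0],[0.13,-0.12,1.2,0,0,0],[0.13,-0.12,1.4,0,0,0],[0.13,-0.12,1.55,0,0,0],[0.13,-0.12,1.7,0,0,0],[0.13,-0.12,1.8,0,0,0],[0.13,-0.12,1.8,0,0,0]]}}

```text
clock: 18.75
eef_pos: [531.9, 52.2, 108.2]
tool_rot: [-3.141, 0.0, 1.468]
force: [0.6, 0.5, -1.5]
width: 29.2
```

Emit:
{"name": "move_arm", "arguments": {"increments": [[0,0,0.1,0,0,0],[0,0,0.2,0,0,0],[0,0,0.3,0,0,0],[0,0,0.4,0,0,0],[0,0,0.5,0,0,0],[0,0,0.6,0,0,0],[0,0,0.6,0,0,0]]}}

```text
clock: 19.45
eef_pos: [531.9, 52.3, 102.2]
tool_rot: [-3.141, 0.0, 1.468]
force: [0.3, 0.6, -0.7]
width: 29.0
```

Emit:
{"name": "move_arm", "arguments": {"increments": [[0,0,0.15,0,0,0],[0,0,0.3,0,0,0],[0,0,0.45,0,0,0],[0,0,0.6,0,0,0],[0,0,0.75,0,0,0],[0,0,0.9,0,0,0],[0,0,1.0,0,0,0],[0,0,1.1,0,0,0],[0,0,1.1,0,0,0]]}}

```text
clock: 20.35
eef_pos: [531.9, 52.2, 91.2]
tool_rot: [-3.141, 0.0, 1.468]
force: [0.5, -0.0, -0.4]
width: 29.2
```

Emit:
{"name": "move_arm", "arguments": {"increments": [[0,0,0.08,0,0,0],[0,0,0.15,0,0,0],[0,0,0.2,0,0,0],[0,0,0.25,0,0,0],[0,0,0.3,0,0,0],[0,0,0.3,0,0,0]]}}

```text
clock: 20.95
eef_pos: [532.0, 52.2, 88.5]
tool_rot: [-3.141, 0.0, 1.468]
force: [-1.0, 0.3, 1.9]
width: 29.3
```

Emit:
{"name": "move_arm", "arguments": {"increments": [[0,0,0,0,0,0],[0,0,0,0,0,0],[0,0,0,0,0,0],[0,0,0,0,0,0],[0,0,0,0,0,0]], "grip": 0.1}}

```text
clock: 21.45
eef_pos: [532.0, 52.2, 88.3]
tool_rot: [-3.141, 0.0, 1.468]
force: [-0.4, 0.5, 0.2]
width: 47.2
```

Emit:
{"name": "move_arm", "arguments": {"increments": [[0,0,-0.3,0,0,0],[0,0,-1,0,0,0],[0,0,-2,0,0,0],[0,0,-3.5,0,0,0],[0,0,-5.5,0,0,0],[0,0,-8,0,0,0],[0,0,-11,0,0,0],[0,0,-14,0,0,0],[0,0,-16,0,0,0],[0,0,-16,0,0,0],[0,0,-16,0,0,0]]}}

```text
clock: 22.55
eef_pos: [531.9, 52.4, 249.0]
tool_rot: [3.141, -0.0, 1.468]
force: [-0.0, -0.5, 0.1]
width: 47.3
```

Run:
```python
from h import *
s=ctrl.read_state(); T=wristT(s); im=eyes.get_image("wrist")[:,:,::-1]; sc=eyes.get_image("scene")[:,:,::-1]
print(s["clock"],s["eef_pos"],s["force"],s["width"]); cw=eyes.calibration("wrist")
a=np.hstack([im[0:480],sc]); a=np.clip(a.astype(float)*1.5,0,255).astype(np.uint8)
cv2.imwrite("pics/fin.png",cv2.resize(a,(800,300),interpolation=cv2.INTER_AREA))
P=lambda z:proj(cw,np.array([CEN-.4*X+6.3*Y+z*Z+a*28*X+b*15*Y for a in(-1,1) for b in (-1,1)]),T)
print(P(119)); print(P(125))
g=cv2.cvtColor(im,cv2.COLOR_BGR2GRAY)
m=(g<60).astype(np.uint8); n,l,st,c=cv2.connectedComponentsWithStats(m)
print([(st[i].tolist(),c[i].round(1)) for i in range(1,n) if 600<st[i][4]<20000])
```

```text
22.55 [531.95  52.4  248.98] [-0.01 -0.49  0.14] 47.261023516381876
[[296.06 192.21]
 [338.95 192.06]
 [297.51 267.67]
 [338.12 267.53]]
[[295.58 193.58]
 [339.4  193.43]
 [297.08 270.5 ]
 [338.52 270.36]]
[([19, 0, 67, 130, 2555], array([54.8, 66.7])), ([186, 0, 64, 22, 858], array([217.9,   7.8])), ([296, 182, 44, 87, 3592], array([317.8, 225. ]))]
```

Run:
```python
from h import *
sc=eyes.get_image("scene")[:,:,::-1]; cs=eyes.calibration("scene"); g=cv2.cvtColor(sc,cv2.COLOR_BGR2GRAY)
for z in (75,119,125): print(z,proj(cs,np.array([CEN-.4*X+6.6*Y+z*Z+a*28*X+b*15*Y for a in(-1,1) for b in (-1,1)]),None))
for th in (1.9,2.0): print(th,proj(cs,np.array([HINGE+r*(-np.cos(th)*X+np.sin(th)*Z)+y*Y for r in(100,195) for y in(-130,130)])))
m=(g<35).astype(np.uint8); n,l,st,c=cv2.connectedComponentsWithStats(m)
for i in range(1,n):
    if 300<st[i][4]<30000:
        ct,_=cv2.findContours((l==i).astype(np.uint8),cv2.RETR_EXTERNAL,cv2.CHAIN_APPROX_NONE)
        print(st[i].tolist(),cv2.approxPolyDP(ct[0],3,True)[:,0].tolist())
```

```text
75 [[343.02 253.26]
 [333.18 260.92]
 [323.9  239.96]
 [314.05 247.25]]
119 [[343.5  238.62]
 [333.37 246.3 ]
 [323.81 225.31]
 [313.67 232.62]]
125 [[343.57 236.55]
 [333.4  244.24]
 [323.8  223.25]
 [313.62 230.55]]
1.9 [[331.38 151.67]
 [239.22 209.44]
 [321.05 110.57]
 [222.82 165.83]]
2.0 [[328.32 151.3 ]
 [236.44 208.61]
 [315.   110.35]
 [217.4  164.78]]
[21, 0, 31, 52, 567] [[21, 0], [41, 49], [51, 49], [32, 0]]
[69, 0, 38, 81, 952] [[69, 0], [95, 75], [102, 80], [106, 75], [82, 1]]
[196, 0, 109, 37, 2781] [[196, 2], [200, 19], [304, 35], [291, 0], [292, 14], [286, 0]]
[341, 0, 28, 27, 552] [[368, 0], [343, 0], [343, 22], [352, 26], [360, 20]]
[464, 0, 176, 173, 22175] [[473, 0], [472, 7], [485, 9], [480, 32], [532, 46], [539, 54], [545, 50], [554, 54], [543, 64], [477, 43], [465, 111], [634, 172], [639, 164], [639, 92], [560, 66], [570, 57], [573, 64], [583, 61], [639, 77], [639, 0]]
[219, 57, 70, 22, 624] [[219, 58], [222, 66], [288, 78], [288, 70]]
[101, 86, 20, 35, 368] [[108, 86], [101, 89], [105, 102], [102, 108], [107, 109], [111, 120], [119, 116], [116, 104], [120, 99], [113, 98]]
[218, 99, 141, 150, 9892] [[351, 100], [338, 107], [321, 107], [307, 99], [306, 117], [288, 127], [278, 120], [243, 139], [249, 146], [218, 165], [254, 248], [339, 191], [336, 181], [342, 180], [340, 166], [353, 155], [358, 129], [352, 129]]
[23, 103, 61, 47, 517] [[73, 104], [65, 106], [71, 120], [68, 125], [23, 148], [32, 148], [70, 127], [82, 128], [83, 121]]
[314, 227, 29, 35, 610] [[322, 227], [315, 233], [314, 248], [333, 261], [340, 250], [342, 254], [342, 239]]
[409, 263, 45, 49, 1341] [[419, 263], [409, 299], [441, 311], [453, 274]]
[10, 299, 69, 78, 908] [[10, 299], [67, 376], [78, 368]]
[491, 340, 57, 56, 1841] [[506, 340], [491, 379], [531, 395], [544, 373], [547, 355]]
```

```bash
python3 -c "
from h import *
s=ctrl.read_state(); print(s['clock'],s['force']); print(ctrl.finish_job())"
```

```text
22.7 [ 0.04 -0.28 -0.12]
the job is handed in; nothing more can be done
None
```

I opened the cover, seated the ink cartridge in the carriage pocket, released it and handed the job in at about 22.7 s. No verdict is reported on hand-in.

- **Cover:** I raised it with the lip between the two fingers, so the back finger could hold it from running away past the balance point. I then eased it to the stay. The forces I read during this stayed around 5 N or less. In the last scene picture its visible corner, at pixel (218, 165), matches the position computed for 2.0 rad, (217, 165).
- **Cartridge:** I took the smallest of the three black blocks and aligned it to the pocket with the wrist camera. It went in without catching, so no sideways feeling was needed. It met the pocket floor at the expected height with about 3 N.
- **Final position:** After release, both the wrist and scene pictures put the cartridge's top at its home height of 119 mm and upright. The arm was clear and reading about zero force.

**Uncertainties:**
- The measured arm position sometimes differed from the commanded one by 2–3 mm, so I corrected from the camera.
- My picture-viewing limit ran out before the last picture, so the final checks were made by computing from pixels only.
- I did not measure the bystanders' positions again at the end; no move came near them.

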